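# Make up two rice-ball kits in divided trays

### The job

Make up the two rice-ball kits, one thing to a bay, each standing upright flat on the bay's floor and let go. The long three-bay tray gets the tall shaker in the bay beside its hanging tab, the triangular mould in the middle and the square tub in the bay at the other end; the short two-bay tray gets the round mould in the bay beside its tab and the squat jar in the other. Leave the carton, the saucer and the bowl where they are.

Things in the scene. Friction and masses are not known exactly. Their poses are not given: they have to be found in the camera images.
- tri_mould_mid (a point): Pale wooden rice-ball mould, triangular block with rounded corners, 28 mm high, corners 34 mm from the centre, flat sides 21 mm from it; on top a bar handle 16 mm wide, 44 mm long, 36 mm tall (from 28 to 64 mm above the underside), running along its own x. Grasp it across the bar. Total height 64 mm. Origin at its centre, half-way up; z is up.
- round_mould_mid (a point): Pale wooden rice-ball mould, round block 62 mm in diameter, 28 mm high, with an upright round knob 26 mm in diameter, 36 mm tall (from 28 to 64 mm above the underside) on its centre. Grasp it by the knob. Total height 64 mm. Origin at its centre, half-way up; z is up.
- shaker_mid (a point): Tall steel shaker, plain upright cylinder 48 mm in diameter and 95 mm high, flat top with small dark holes. Origin at its centre, half-way up; z is up.
- jar_mid (a point): Squat brown glass jar with a flat black screw lid, 54 mm in diameter and 62 mm high, lid and body flush. No handle. Origin at its centre, half-way up; z is up.
- tub_mid (a point): Square white plastic tub with a closed grey lid (white square panel in its middle), 56 x 56 mm (sides along its x and y), 60 mm high; the lid does not come off. Origin at its centre, half-way up; z is up.
- tray_three: The long tray. Fixed on the worktop. White plastic kit tray, 268 mm long (along its own y), 92 wide (x), walls 18 high and 4 thick, floor 4 thick, divided by 4 mm partitions (about 16 high) into three square bays in a row along y, each 84 x 84 inside. A flat hanging tab (50 wide, 24 long) sticks out at rim height from its +y end. Origin: centre of the underside. Bay centres lie at y = +88 (tab end), 0 (middle), -88 (the other end) mm in its frame.
- tray_two: The short tray. Fixed on the worktop. White plastic kit tray, 180 mm long (along its own y), 92 wide (x), walls 18 high and 4 thick, floor 4 thick, divided by 4 mm partitions (about 16 high) into two square bays in a row along y, each 84 x 84 inside. A flat hanging tab (50 wide, 24 long) sticks out at rim height from its +y end. Origin: centre of the underside. Bay centres lie at y = +44 (tab end), -44 (the other end) mm in its frame.
- carton: Bystander: long narrow cardboard box with a green band, 220 x 46 x 46 mm, lying along its x; origin at the centre of its underside.
- saucer: Bystander: small white saucer, 110 mm across, 16 mm high; origin at the centre of its underside.
- bowl: Bystander: small steel bowl, 120 mm across, 50 mm high; origin at the centre of its underside.
There are look-alikes about, which are no part of the job. Leave any yellow look-alike of the part that bears tub_mid alone.

How it is judged:
By the outcome, as a careful person would: the job done as asked, in the order asked, and still so for the second after the job is handed in, with the robot touching nothing.
It also fails if it takes over 134 s, if anything falls off the work surface, if the arm or the gripper's body presses on something with over 40 N, if the wrist force passes 120 N, or if a joint passes its speed limit or range.

### The arm

A 7-joint arm with a two-finger parallel gripper is mounted at the origin on the work surface. World frame = base frame: x ahead of the robot, y to its left, z up, the work surface at z = 0. Lengths are in m, angles in rad, forces in N, time in s.
With the tool pointing down it reaches from about 0.35 to 0.9 m from the base axis. Payload 8.1 kg.
Tool frame: the origin (TCP) lies midway between the tips of the shut fingers; the grasp point (between the pads) lies 19 mm behind it; x points along the fingers, z is the direction in which the jaws open and shut, and the axes are right-handed (so a half turn about x gives the same grasp; the last joint's range is limited). The gripper opens to 92 mm and grips with 3 to 60 N. Pads are 19 mm wide; open, the fingers measure 130 mm over their backs; the gripper's body (75 mm by 190 mm) begins 47 mm behind the grasp point.
Start: joints at [-1.221, 0.434, 0.025, 1.573, -0.012, 1.134, -0.075], TCP at [0.273, 0.562, 0.227] pointing down, gripper open.
Joint ranges: [-2.62, 2.62], [-0.44, 2.09], [-1.27, 1.32], [0.08, 2.57], [-1.32, 4.46], [0.12, 2], [-2.74, 2.74]. Speed limits (rad/s): [2.22, 2.22, 3.01, 3.01, 3.14, 3.14, 3.14].

### API

Orientations are given as a rotation vector (axis times angle).
In Python, from cell import arm, optics, finder gives the robot as it stands.
- The arm moves only by the tool send_rows, never from a script. Its argument "rows" is a list that holds one entry, the list of rows, each a list of 7 numbers: the shift along the tool's x, y, z in mm, then the turn, a rotation vector about the tool's x, y, z in degrees, then the opening in per cent of the stroke, from 0 (shut) to 100 (fully open). A call has exactly 8 rows; each row is the pose to reach, as a shift and turn from the pose commanded when the call began, along the tool's axes at that moment; what a row does not reach only later rows make up. A row lasts 1/10 s, in which the tool goes at most 50 mm and 8.59 degrees, less where a joint would pass 70% of its speed; a pose out of reach is approached as far as the arm can. A call with a gripper value outside its range is refused whole. The fingers move at their own pace and stop on an object; "grip_force" is the grip in N (left out, the last holds). Time passes only in rows, so rows that repeat a pose let the fingers close, or fill a call up. It gives the time, the measured TCP pose, the force and the opening at its end, in the units of the state.
- arm.observe(): the state, without advancing time (a new reading comes with each control period).
- optics.get_image(name): name is "scene" or "top" or "wrist"; returns (picture, depth): 420x560x3 uint8, red, green, blue; 420x560 float32, m along the optical axis (not along the pixel's ray), 0 where there is no reading.
- optics.get_calibration(name): a dict with "camera_matrix" (3x3 intrinsics, pixels), "position" and "orientation" of the camera in the world; the wrist camera has in their place "T_tool_cam" (4x4, takes a point from camera to tool coordinates, whose origin is the TCP and whose axes are the tool frame's). Camera axes: x right, y up, looking along -z (the intrinsics and any distortion apply to the point x, -y, -z); pixel columns grow to the right and rows downward; lengths in m; the calibration is good to about 2 mm. The wrist camera is an equidistant fisheye: a pixel r from the principal point sees the ray r / f radians off the axis. A picture is of the moment at which its call begins: read the wrist's pose just before it. get_calibration takes no time and is no camera call.
- arm.sign_off(): hands the job in, once; it reports no verdict.
Trained networks look in the newest picture that a camera, given by its name, has taken for a name from the list of things; names that differ only in an ending like _2 or _b are one class to them, and where a whole thing is asked for, a point or a joint stands for the part that bears it (a point fixed in the world has none). Each returns a list of dicts, best first, with "confidence" (0 to 1); they miss things now and then, are a little off and sometimes report something else, mostly with a low value. They report only what shows in the picture. A call takes as long as a camera call. They do not tell look-alikes from the thing itself.
- finder.search_frame(camera, thing): "bbox" ([left, top, width, height] in pixels, round what is visible of it).
- finder.regions_of(camera, thing): "region" (420x560 bool, what is visible of it) and "bbox" ([left, top, width, height] in pixels, round what is visible of it).
- finder.place_of(camera, thing): "xy" ([column, row] in pixels: a listed point, or the origin of a listed thing).
The state is a dict: "clock": time; "joints": joint angles; "dq": joint speeds; "joint_efforts": joint torques, N m; "position": TCP position; "ee_rot": TCP orientation; "force": force on the tool from outside, world axes, zero at the start; "ft_torque": the same for the moment, N m; "width": opening from 0.0 (shut) to 1.0 (fully open).
Only numpy, scipy, OpenCV 4.12 (cv2) and the standard library are available. Lean on these libraries where they do the work, as an engineer would, in place of code of your own. Each camera call takes 0.05 s, during which the arm holds its last target.

## Working session

There is one attempt and no reset: what is moved stays moved. The work goes in short steps, Python scripts to look and compute and a tool call to move; the robot and the scene stay as the last step left them, time stands still between calls to the robot, and variables do not carry over. Pictures are saved under pics/ and viewed, and the job is handed in when it is done.

Besides the shell and the picture viewer there is one more tool, called after "Emit:" as name([rows], argument=value, ...), one row to a line, values as JSON. send_rows: Moves the arm, as the interface text tells. Its arguments: {"type":"object","properties":{"rows":{"type":"array"},"grip_force":{"type":"number"}},"required":["rows"]}

```bash
ls; mkdir -p pics; python3 - <<'E'
from cell import arm, optics, finder
import cv2,numpy as np
print(arm.observe())
for n in ["scene","top","wrist"]:
    im,d=optics.get_image(n); cv2.imwrite(f"pics/{n}0.png",im[:,:,::-1]); np.save(f"pics/{n}0.npy",d)
    print(n,optics.get_calibration(n))
E
```

```text
pics
{'clock': 0.0, 'joints': array([-1.22060518,  0.43522367,  0.02496062,  1.57408987, -0.01157663,
        1.13399174, -0.07512175]), 'dq': array([-0.0011121 , -0.00113317,  0.00108571,  0.00178396, -0.00010029,
       -0.00013529,  0.00044048]), 'joint_efforts': array([-6.67128552e-05, -6.67845440e+01,  9.84774716e-01, -3.14468157e+01,
       -6.08104491e-02,  4.28172550e-02,  1.59838828e-04]), 'position': array([0.27325346, 0.56153785, 0.2259472 ]), 'ee_rot': array([-0.8704357 ,  1.39131226,  0.86885873]), 'force': array([ 0.28063619, -0.7892975 ,  0.17509537]), 'ft_torque': array([0.02327422, 0.03726538, 0.01984971]), 'width': 0.9985398272833079}
scene {'camera_matrix': array([[385.15141499,   0.        , 274.13177378],
       [  0.        , 385.15141499, 212.11438639],
       [  0.        ,   0.        ,   1.        ]]), 'position': array([1.32817905, 0.26759798, 0.85502143]), 'orientation': array([0.53205491, 0.77410128, 1.77605217])}
top {'camera_matrix': array([[461.09680543,   0.        , 276.23921619],
       [  0.        , 461.09680543, 213.89790689],
       [  0.        ,   0.        ,   1.        ]]), 'position': array([ 0.42665257, -0.00467715,  1.4493534 ]), 'orientation': array([ 0.0718256 , -0.09206484, -1.54324496])}
wrist {'camera_matrix': array([[325.1922621 ,   0.        , 277.33997584],
       [  0.        , 325.1922621 , 210.03604369],
       [  0.        ,   0.        ,   1.        ]]), 'T_tool_cam': array([[ 6.24366137e-05,  2.68736772e-01, -9.63213654e-01,
        -1.58211446e-01],
       [ 2.39114836e-04,  9.63213625e-01,  2.68736779e-01,
         7.30375445e-02],
       [ 9.99999969e-01, -2.47097690e-04, -4.11915210e-06,
         1.98252226e-04],
       [ 0.00000000e+00,  0.00000000e+00,  0.00000000e+00,
         1.00000000e+00]])}
```

View pics/scene0.png

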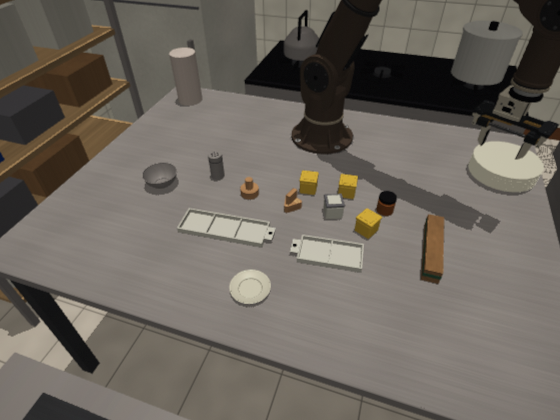

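View pics/top0.png

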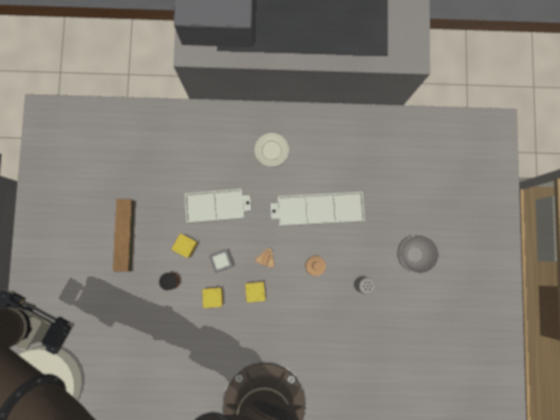

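View pics/wrist0.png

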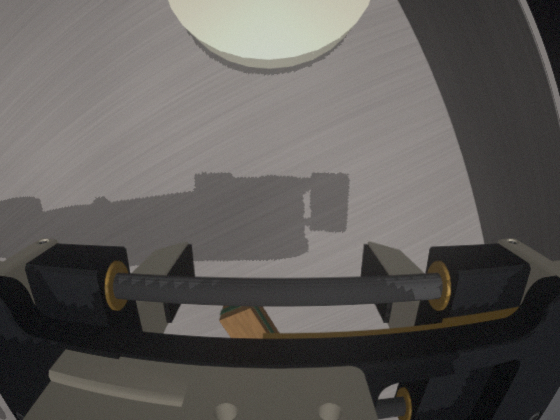

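The scene shows both trays, three yellow look-alikes near the white tub (scene 333,205), and the jar, moulds and shaker. In the top view, up is +x and left is +y. The tabs of the two trays face each other, at top (248,203) and (275,210). Next I'll measure.

```bash
cat > h.py <<'E'
import numpy as np, cv2
from scipy.spatial.transform import Rotation as R
from cell import arm, optics, finder
def cam(name):
    c=optics.get_calibration(name); return c["camera_matrix"],R.from_rotvec(c["orientation"]).as_matrix(),np.array(c["position"])
def proj3(name,u,v,d):
    K,Rm,p=cam(name); u,v,d=map(np.asarray,(u,v,d))
    P=np.stack([(u-K[0,2])/K[0,0]*d,-(v-K[1,2])/K[1,1]*d,-d],-1)
    return P@Rm.T+p
def onplane(name,u,v,z):
    K,Rm,p=cam(name); u=np.asarray(u,float);v=np.asarray(v,float)
    r=np.stack([(u-K[0,2])/K[0,0],-(v-K[1,2])/K[1,1],-np.ones_like(u)],-1)@Rm.T
    return p+r*((z-p[2])/r[...,2])[...,None]
def pix(name,P):
    K,Rm,p=cam(name); q=(np.asarray(P)-p)@Rm
    return np.stack([K[0,0]*q[...,0]/-q[...,2]+K[0,2],K[1,1]*-q[...,1]/-q[...,2]+K[1,2]],-1)
def Rdown(yaw):  # tool x down, jaw axis z at world yaw
    z=np.array([np.cos(yaw),np.sin(yaw),0]);x=np.array([0,0,-1.]);y=np.cross(z,x)
    return np.stack([x,y,z],1)
def move(tx,ty,tz,yaw_deg=None):
    s=arm.observe(); R0=R.from_rotvec(s["ee_rot"]).as_matrix()
    sh=R0.T@(np.array([tx,ty,tz])-s["position"])*1000
    out=[sh.round(1)]
    if yaw_deg is not None:
        opts=[]
        for k in (0,180):
            rv=R.from_matrix(R0.T@Rdown(np.radians(yaw_deg+k))).as_rotvec(degrees=True); opts.append(rv.round(1))
        out.append(opts)
    z=R0[:,2]
    print("jaw yaw",round(np.degrees(np.arctan2(z[1],z[0])),1),"q7",s["joints"].round(2),"t",s["clock"],"pos",s["position"].round(4),"w",round(s["width"],3)); print("shift",out[0],"turn",out[1:])
E
cat > m.py <<'E'
from h import *
im,d=optics.get_image("top"); ims,ds=optics.get_image("scene")
for cn,dd,pic in (("top",d,im),("scene",ds,ims)):
  vis=pic[:,:,::-1].copy()
  for t in ["tri_mould_mid","round_mould_mid","shaker_mid","jar_mid","tub_mid","tray_three","tray_two"]:
    for r in finder.regions_of(cn,t)[:4]:
        m=r["region"]; v,u=np.nonzero(m)
        P=proj3(cn,u,v,dd[v,u]); ok=dd[v,u]>0; P=P[ok]
        if len(P)<5: continue
        zt=np.percentile(P[:,2],95); T=P[P[:,2]>zt-.012]
        col=pic[m].mean(0).astype(int)
        print(cn,t,round(r["confidence"],2),r["bbox"],"n",len(P),"ztop",zt.round(3),"topmean",T.mean(0).round(4),"topmid",((T.min(0)+T.max(0))/2)[:2].round(4),"col",col)
E
python3 m.py
```

```text
top round_mould_mid 0.52 [307.8, 254.3, 19.7, 21.2] n 313 ztop 0.065 topmean [ 0.4215 -0.1457  0.0629] topmid [ 0.4221 -0.1465] col [170 137 103]
top shaker_mid 0.81 [352.1, 273.3, 24.5, 21.0] n 289 ztop 0.098 topmean [ 0.3671 -0.2892  0.0938] topmid [ 0.3664 -0.2896] col [126 122 118]
top jar_mid 0.58 [158.1, 272.8, 20.0, 16.4] n 320 ztop 0.066 topmean [0.365  0.2963 0.0616] topmid [0.3652 0.2965] col [61 57 54]
top tub_mid 0.83 [212.2, 250.1, 20.8, 21.0] n 355 ztop 0.065 topmean [0.4304 0.1404 0.0602] topmid [0.4313 0.14  ] col [159 161 152]
top tub_mid 0.74 [202.1, 287.7, 22.4, 20.5] n 403 ztop 0.065 topmean [0.3196 0.1637 0.0601] topmid [0.3198 0.164 ] col [181 167  76]
top tub_mid 0.73 [174.3, 235.8, 24.9, 18.6] n 383 ztop 0.064 topmean [0.4724 0.2538 0.06  ] topmid [0.4719 0.2528] col [180 164  73]
top tub_mid 0.59 [247.8, 281.6, 18.4, 21.3] n 372 ztop 0.064 topmean [0.3393 0.0358 0.0595] topmid [0.3405 0.0351] col [184 171  79]
top tray_three 0.6 [267.8, 190.7, 98.4, 35.2] n 2583 ztop 0.019 topmean [ 0.5985 -0.1367  0.0133] topmid [ 0.6008 -0.1506] col [190 192 178]
top tray_t
[... 937 characters left out ...]
 118  44]
scene tub_mid 0.89 [300.0, 169.8, 18.6, 29.6] n 385 ztop 0.062 topmean [0.345  0.0395 0.0594] topmid [0.3416 0.0392] col [146 120  44]
scene tub_mid 0.65 [324.8, 194.2, 20.4, 22.0] n 498 ztop 0.062 topmean [0.4342 0.1438 0.0597] topmid [0.4311 0.1427] col [117 115 107]
scene tray_three 0.57 [176.7, 205.7, 95.3, 42.4] n 2338 ztop 0.019 topmean [ 0.6022 -0.1461  0.0142] topmid [ 0.6007 -0.1489] col [164 161 148]
scene tray_three 0.25 [206.3, 150.1, 20.6, 34.4] n 416 ztop 0.096 topmean [ 0.3721 -0.2871  0.0932] topmid [ 0.3685 -0.2894] col [80 76 73]
scene tray_two 0.78 [289.2, 235.8, 73.4, 35.6] n 1862 ztop 0.018 topmean [0.6062 0.1608 0.0138] topmid [0.6005 0.1647] col [169 166 153]
```

```bash
python3 - <<'E'
from h import *
im=cv2.imread("pics/top0.png"); cv2.imwrite("pics/top_z.png",cv2.resize(im[180:310,150:385],None,fx=3.4,fy=3.4,interpolation=cv2.INTER_CUBIC))
im=cv2.imread("pics/scene0.png"); cv2.imwrite("pics/scene_z.png",cv2.resize(im[145:275,170:400],None,fx=3.4,fy=3.4,interpolation=cv2.INTER_CUBIC))
imt,d=optics.get_image("top"); ims,ds=optics.get_image("scene")
for cn,dd in (("top",d),("scene",ds)):
  for t,z in (("tray_three",.018),("tray_two",.018),("tub_mid",.06)):
    rs=finder.regions_of(cn,t)
    for r in rs[:4]:
      c=max(cv2.findContours(r["region"].astype(np.uint8),cv2.RETR_EXTERNAL,cv2.CHAIN_APPROX_NONE)[0],key=len)[:,0]
      P=onplane(cn,c[:,0],c[:,1],z)
      print(cn,t,cv2.minAreaRect((P[:,:2]*1000).astype(np.float32)))
E
```

```text
top tray_three ((598.2233276367188, -149.5868682861328), (95.09325408935547, 292.39056396484375), 4.455373764038086)
top tray_two ((600.4519653320312, 161.0491943359375), (94.68720245361328, 203.31996154785156), 6.541345596313477)
top tub_mid ((318.54266357421875, 160.6239471435547), (55.648075103759766, 59.88370895385742), 1.4017750024795532)
top tub_mid ((430.6120300292969, 139.75155639648438), (55.66215896606445, 57.477210998535156), 20.686893463134766)
top tub_mid ((471.452880859375, 252.79981994628906), (63.20736312866211, 58.44639205932617), 65.15689849853516)
top tub_mid ((338.6990051269531, 36.171546936035156), (59.97220230102539, 56.46524429321289), 6.415456295013428)
scene tray_three ((607.0048217773438, -147.5268096923828), (111.72895050048828, 292.8218994140625), 5.470279693603516)
scene tray_two ((609.342041015625, 163.66848754882812), (107.94903564453125, 203.2894287109375), 6.1156487464904785)
scene tray_two ((347.62664794921875, 298.6160583496094), (55.53923416137695, 126.68434143066406), 88.27851867675781)
scene tub_mid ((456.75738525390625, 148.41546630859375), (111.24861907958984, 61.051780700683594), 13.584822654724121)
scene tub_mid ((371.6407165527344, 44.36903762817383), (119.32677459716797, 57.94819641113281), 11.036423683166504)
scene tub_mid ((351.4522705078125, 169.32565307617188), (114.83297729492188, 57.543758392333984), 4.954546928405762)
scene tub_mid ((500.44891357421875, 255.59425354003906), (72.35844421386719, 113.08917236328125), 79.77193450927734)
```

View pics/top_z.png

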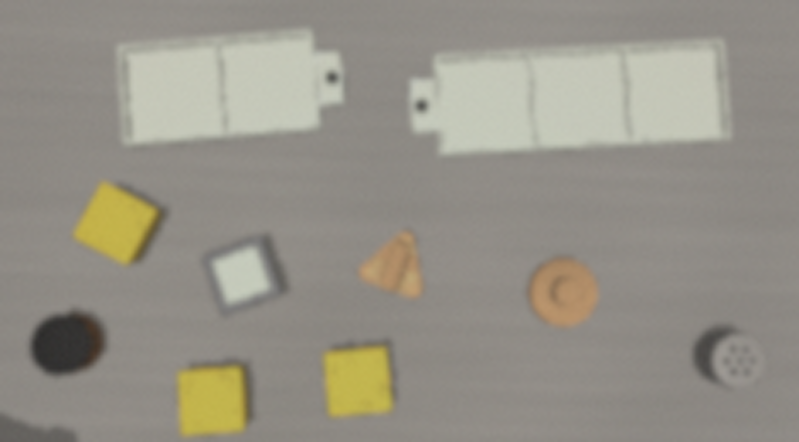

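View pics/scene_z.png

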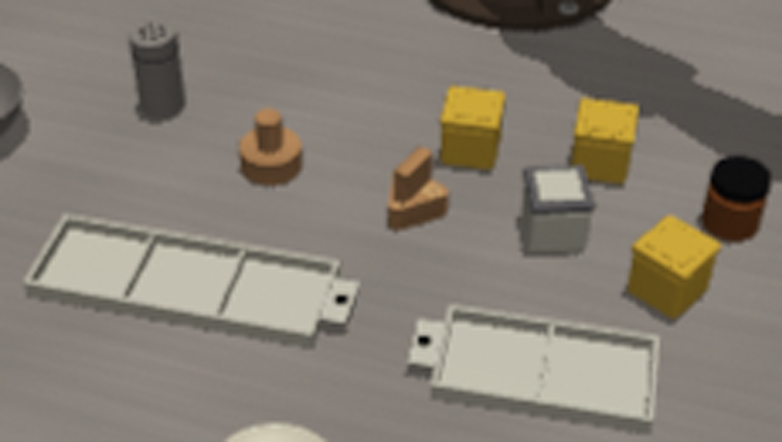

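```bash
python3 - <<'E'
from h import *
move(.45,.30,.24,45)
E
```

```text
jaw yaw 64.1 q7 [-1.22  0.43  0.03  1.57 -0.01  1.13 -0.08] t 1.35 pos [0.2735 0.562  0.2268] w 1.0
shift [ -13.2 -273.4 -158.3] turn [[array([19.1,  0. ,  0. ]), array([-160.9,   -0. ,    0. ])]]
```

Emit:
send_rows([
  [[-13,-273,-158,19,0,0,100],[-13,-273,-158,19,0,0,100],[-13,-273,-158,19,0,0,100],[-13,-273,-158,19,0,0,100],[-13,-273,-158,19,0,0,100],[-13,-273,-158,19,0,0,100],[-13,-273,-158,19,0,0,100],[-13,-273,-158,19,0,0,100]],
])

```text
clock: 2.15
position: [0.4519, 0.2973, 0.2402]
ee_rot: [-0.611, 1.482, 0.609]
force: [0.1, 0.3, -0.1]
width: 1.0
```

```bash
python3 - <<'E'
from h import *
im,d=optics.get_image("wrist"); cv2.imwrite("pics/w1.png",im[:,:,::-1])
move(.45,-.05,.24,0)
E
```

```text
jaw yaw 44.9 q7 [-0.84  0.28  0.2   1.77 -0.06  1.09  0.16] t 2.2 pos [0.4505 0.2996 0.24  ] w 0.998
shift [-2.000e-01 -2.473e+02 -2.471e+02] turn [[array([44.9,  0. , -0. ]), array([-135.1,    0. ,    0. ])]]
```

View pics/w1.png

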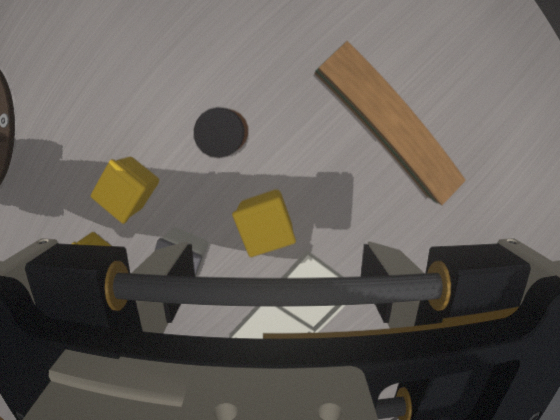

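Wrist view: the jar lid is at (220,132), yellow look-alikes are at (125,190) and (265,223), and the carton is at (395,125). I'll cross-check the three cameras on the jar and the tubs.

```bash
cat >> h.py <<'E'
def wray(u,v):
    c=optics.get_calibration("wrist");K=c["camera_matrix"]
    x=(np.asarray(u,float)-K[0,2])/K[0,0]; y=(np.asarray(v,float)-K[1,2])/K[1,1]; r=np.hypot(x,y)+1e-12
    return np.stack([np.sin(r)*x/r,-np.sin(r)*y/r,-np.cos(r)],-1),c["T_tool_cam"]
def wpts(u,v,d=None,z=None,s=None):
    ray,T=wray(u,v); Rt=R.from_rotvec(s["ee_rot"]).as_matrix()
    Rm=Rt@T[:3,:3]; p=Rt@T[:3,3]+s["position"]
    if d is not None: return (ray/-ray[...,2:]*np.asarray(d)[...,None])@Rm.T+p
    w=ray@Rm.T; return p+w*((z-p[2])/w[...,2])[...,None]
def wlook(things,n=4,save=None):
    s=arm.observe(); im,d=optics.get_image("wrist")
    if save: cv2.imwrite(f"pics/{save}.png",im[:,:,::-1])
    for t,z in things:
        for r in finder.regions_of("wrist",t)[:n]:
            m=r["region"]; v,u=np.nonzero(m); dd=d[v,u]; ok=dd>0
            P=wpts(u[ok],v[ok],d=dd[ok],s=s)
            if len(P)<20: continue
            T=P[(abs(P[:,2]-z)<.006)]
            print(t,round(r["confidence"],2),"bb",np.round(r["bbox"]),"n",len(P),len(T),"ztop",np.percentile(P[:,2],95).round(4),"col",im[m].mean(0).astype(int))
            if len(T)>20:
                rc=cv2.minAreaRect((T[:,:2]*1000).astype(np.float32))
                print("    mean",T.mean(0).round(4),"rect",np.round(rc[0],1),np.round(rc[1],1),round(rc[2],1))
    return s,im,d
E
python3 - <<'E'
from h import *
wlook([("jar_mid",.062),("tub_mid",.06)])
E
```

```text
jar_mid 0.72 bb [195. 110.  53.  49.] n 2173 1995 ztop 0.0634 col [55 52 51]
    mean [0.3647 0.2982 0.0622] rect [364.7 297.8] [53.3 51.7] 42.2
tub_mid 0.98 bb [232. 195.  62.  66.] n 2887 2460 ztop 0.0618 col [139 117  44]
    mean [0.4707 0.2575 0.0603] rect [471.9 256. ] [57.1 56.6] 64.0
tub_mid 0.94 bb [ 90. 159.  68.  66.] n 2875 2020 ztop 0.0618 col [129 108  43]
    mean [0.3202 0.1676 0.0602] rect [319.1 165.1] [57.6 57.8] 5.5
tub_mid 0.9 bb [154. 232.  54.  43.] n 721 158 ztop 0.0602 col [91 89 86]
    mean [0.4238 0.1663 0.0586] rect [421.7 165.6] [59.  19.5] 8.8
tub_mid 0.62 bb [ 81. 234.  29.  12.] n 182 0 ztop 0.0383 col [98 83 35]
```

Emit:
send_rows([
  [[0,-247,-247,45,0,0,100],[0,-247,-247,45,0,0,100],[0,-247,-247,45,0,0,100],[0,-247,-247,45,0,0,100],[0,-247,-247,45,0,0,100],[0,-247,-247,45,0,0,100],[0,-247,-247,45,0,0,100],[0,-247,-247,45,0,0,100]],
])

```text
clock: 3.15
position: [0.4498, -0.0541, 0.2402]
ee_rot: [0.003, 1.57, -0.006]
force: [-0.9, 0.2, -0.0]
width: 1.002
```

```bash
python3 - <<'E'
from h import *
wlook([("tri_mould_mid",.064),("tub_mid",.06),("tray_three",.018),("tray_two",.018),("round_mould_mid",.064)],save="w2")
move(.38,-.33,.24,-60)
E
```

```text
tri_mould_mid 0.74 bb [246. 102.  51.  52.] n 1588 644 ztop 0.0649 col [173 137  99]
    mean [0.4406 0.0066 0.0638] rect [440.5   6.6] [16.8 42.8] 71.5
tub_mid 0.89 bb [221.   0.  72.  45.] n 2312 1898 ztop 0.062 col [136 135 130]
    mean [0.4293 0.1322 0.0604] rect [429.9 138.6] [56.3 52.3] 21.6
tub_mid 0.82 bb [134.   0.  58.  33.] n 1827 1140 ztop 0.0618 col [139 118  39]
    mean [0.3203 0.1486 0.0601] rect [320.7 152. ] [57.3 34.9] 2.8
tub_mid 0.59 bb [146.  78.  66.  59.] n 3008 2612 ztop 0.0619 col [176 155  56]
    mean [0.3408 0.0367 0.0604] rect [338.5  36.8] [58.4 58. ] 7.1
tray_three 0.88 bb [352. 140.  74. 189.] n 8038 2249 ztop 0.0189 col [171 169 159]
    mean [ 0.5896 -0.0721  0.0174] rect [ 598.1 -135.9] [ 93.8 267.7] 4.5
tray_two 0.75 bb [359.   0.  77.  94.] n 5964 1828 ztop 0.0188 col [169 167 158]
    mean [0.6057 0.1094 0.0174] rect [605.7 121.4] [ 93.1 123.4] 6.4
round_mould_mid 0.55 bb [234. 225.  46.  51.] n 2072 368 ztop 0.0645 col [138 108  79]
    mean [ 0.4213 -0.1437  0.0637] rect [ 420.9 -144.2] [22.4 25.6] 86.4
jaw yaw 0.3 q7 [-0.47  0.13  0.53  1.98 -0.08  1.04  0.09] t 3.45 pos [ 0.4503 -0.0468  0.2396] w 0.999
shift [  -0.5 -282.8  -71.6] turn [[array([60.3, -0. , -0. ]), array([-119.7,    0. ,   -0. ])]]
```

View pics/w2.png

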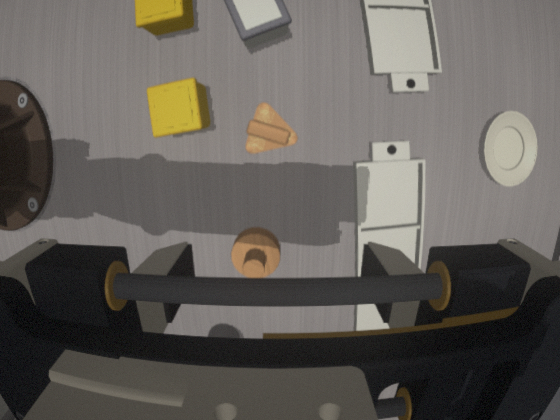

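Wrist view: the triangular mould is at (270,130), the round mould at (257,250), and the white tub at (257,12). The tray_three tab is at (391,150). Next I go to where the camera can see the shaker.

```bash
python3 - <<'E'
from h import *
move(.32,-.36,.24,-40)
E
```

```text
jaw yaw 0.3 q7 [-0.47  0.13  0.53  1.98 -0.08  1.04  0.09] t 3.45 pos [ 0.4503 -0.0468  0.2396] w 0.999
shift [  -0.5 -312.6 -131.7] turn [[array([40.3, -0. , -0. ]), array([-139.7,    0. ,   -0. ])]]
```

Emit:
send_rows([
  [[0,-313,-132,40,0,0,100],[0,-313,-132,40,0,0,100],[0,-313,-132,40,0,0,100],[0,-313,-132,40,0,0,100],[0,-313,-132,40,0,0,100],[0,-313,-132,40,0,0,100],[0,-313,-132,40,0,0,100],[0,-313,-132,40,0,0,100]],
])

```text
clock: 4.25
position: [0.3162, -0.3661, 0.2401]
ee_rot: [0.547, 1.499, -0.552]
force: [-0.9, -0.9, 0.1]
width: 1.0
```

```bash
python3 - <<'E'
from h import *
optics.get_image("wrist")
wlook([("shaker_mid",.095),("round_mould_mid",.064),("tray_three",.018)],save="w3",n=1)
move(.367,-.288,.15,-40)
E
```

```text
shaker_mid 0.87 bb [243.  81.  50.  50.] n 2004 1984 ztop 0.0965 col [147 142 139]
    mean [ 0.3664 -0.2909  0.0951] rect [ 366.3 -290.4] [46.2 45.3] 50.1
round_mould_mid 0.81 bb [203.   1.  48.  19.] n 750 0 ztop 0.0293 col [140 109  78]
tray_three 0.62 bb [376.   0.  44.  17.] n 487 189 ztop 0.0189 col [153 152 144]
    mean [ 0.5734 -0.2871  0.0173] rect [ 577.3 -290.9] [24.8 51. ] 57.4
jaw yaw -39.8 q7 [ 0.04  0.23  0.85  1.94 -0.19  1.06  0.28] t 4.5 pos [ 0.3196 -0.3603  0.2395] w 0.996
shift [89.5 85.8 -9.8] turn [[array([ 0.2, -0. , -0. ]), array([-1.798e+02,  1.000e-01, -1.000e-01])]]
```

View pics/w3.png

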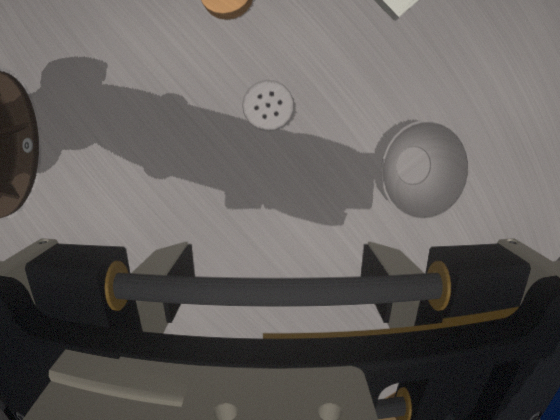

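Wrist view: the shaker top is at (268,105), and the bowl at (425,168) is clear of it. All three cameras agree to within about 3 mm. Next I grasp the shaker.

```bash
python3 - <<'E'
from h import *
move(.3663,-.2905,.045,-40)
E
```

```text
jaw yaw -39.8 q7 [ 0.04  0.23  0.85  1.94 -0.19  1.06  0.28] t 4.5 pos [ 0.3196 -0.3603  0.2395] w 0.996
shift [194.5  83.4  -8.6] turn [[array([ 0.2, -0. , -0. ]), array([-1.798e+02,  1.000e-01, -1.000e-01])]]
```

Emit:
send_rows([
  [[50,83,-9,0,0,0,100],[90,83,-9,0,0,0,100],[100,83,-9,0,0,0,100],[100,83,-9,0,0,0,100],[130,83,-9,0,0,0,100],[160,83,-9,0,0,0,100],[195,83,-9,0,0,0,100],[195,83,-9,0,0,0,100]],
])

```text
clock: 5.3
position: [0.3637, -0.2918, 0.0435]
ee_rot: [0.546, 1.505, -0.545]
force: [-0.1, 0.2, 0.2]
width: 1.002
```

Emit:
send_rows([
  [[0,0,0,0,0,0,100],[0,0,0,0,0,0,45],[0,0,0,0,0,0,45],[0,0,0,0,0,0,45],[0,0,0,0,0,0,45],[0,0,0,0,0,0,45],[0,0,0,0,0,0,45],[0,0,0,0,0,0,45]],
], grip_force=25)

```text
clock: 6.1
position: [0.365, -0.2926, 0.0448]
ee_rot: [0.546, 1.501, -0.546]
force: [0.2, -0.2, 3.3]
width: 0.518
```

```bash
python3 - <<'E'
from h import *
move(.5923,-.0738,.16,4.5)
E
```

```text
jaw yaw -39.9 q7 [ 0.1   0.5   0.62  2.18 -0.51  0.61  0.39] t 6.1 pos [ 0.365  -0.2926  0.0448] w 0.518
shift [-115.1  313.7   33.8] turn [[array([-44.4,   0. ,   0. ]), array([135.6,   0. ,  -0. ])]]
```

Emit:
send_rows([
  [[-50,0,0,0,0,0,45],[-100,0,0,0,0,0,45],[-125,40,4,-7,0,0,45],[-125,85,9,-15,0,0,45],[-125,130,14,-22,0,0,45],[-125,175,19,-29,0,0,45],[-125,220,24,-36,0,0,45],[-125,265,29,-44,0,0,45]],
])

```text
clock: 6.9
position: [0.5579, -0.1063, 0.1693]
ee_rot: [-0.059, 1.571, 0.06]
force: [0.9, -0.8, -1.4]
width: 0.518
```

```bash
python3 - <<'E'
from h import *
move(.5931,-.0728,.17,4.5)
E
```

```text
jaw yaw 4.4 q7 [-0.29  0.43  0.53  1.82 -0.26  0.97  0.43] t 6.9 pos [ 0.5579 -0.1063  0.1693] w 0.518
shift [-0.7 30.7 37.7] turn [[array([-0.1, -0.1, -0. ]), array([ 1.799e+02, -0.000e+00,  1.000e-01])]]
```

Emit:
send_rows([
  [[0,31,38,0,0,0,45],[0,31,38,0,0,0,45],[0,31,38,0,0,0,45],[40,31,38,0,0,0,45],[75,31,38,0,0,0,45],[95,31,38,0,0,0,45],[95,31,38,0,0,0,45],[95,31,38,0,0,0,45]],
])

```text
clock: 7.7
position: [0.5923, -0.0757, 0.0752]
ee_rot: [-0.054, 1.571, 0.054]
force: [-0.3, -0.7, -1.9]
width: 0.517
```

```bash
python3 - <<'E'
from h import *
im,d=optics.get_image("top"); cv2.imwrite("pics/t2.png",cv2.resize(im[150:300,150:400,::-1],None,fx=3,fy=3))
im,d=optics.get_image("scene"); cv2.imwrite("pics/s2.png",cv2.resize(im[120:290,140:390,::-1],None,fx=3,fy=3))
move(.5931,-.0728,.0495,4.5)
E
```

```text
jaw yaw 4.0 q7 [-0.28  0.58  0.47  1.83 -0.35  0.81  0.43] t 7.8 pos [ 0.5935 -0.0752  0.0763] w 0.524
shift [26.8  2.5 -0.3] turn [[array([-0.5,  0.1,  0. ]), array([179.5,   0. ,  -0.2])]]
```

View pics/s2.png

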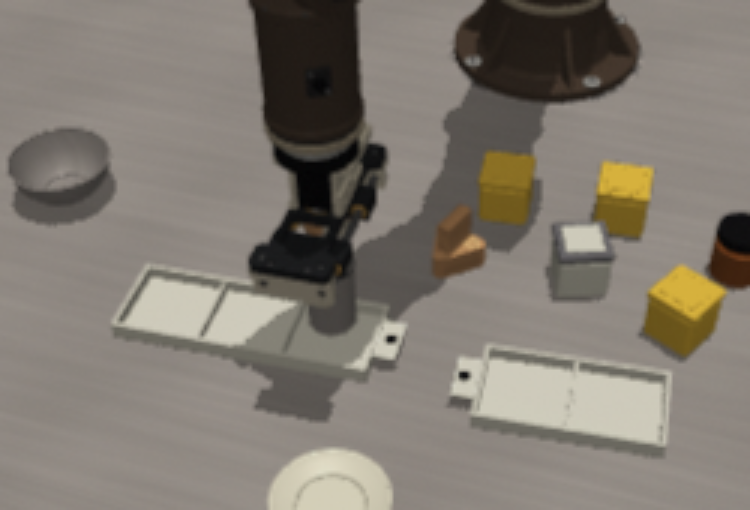

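The shaker hangs upright over the bay beside the tab (crop 333,300). Next I lower and release it.

Emit:
send_rows([
  [[10,2,0,0,0,0,45],[20,2,0,0,0,0,45],[27,2,0,0,0,0,45],[27,2,0,0,0,0,45],[27,2,0,0,0,0,45],[27,2,0,0,0,0,80],[27,2,0,0,0,0,80],[27,2,0,0,0,0,80]],
])

```text
clock: 8.6
position: [0.5929, -0.0724, 0.0478]
ee_rot: [-0.056, 1.57, 0.056]
force: [0.5, -0.9, 0.1]
width: 0.732
```

```bash
python3 - <<'E'
from h import *
move(.44,.0066,.15,71.5)
E
```

```text
jaw yaw 4.1 q7 [-0.27  0.62  0.44  1.85 -0.37  0.75  0.45] t 8.6 pos [ 0.5929 -0.0724  0.0478] w 0.732
shift [-102.3   89.6 -146.9] turn [[array([-67.4,   0. ,   0. ]), array([112.6,   0. ,  -0. ])]]
```

Emit:
send_rows([
  [[-45,0,0,0,0,0,80],[-90,0,0,0,0,0,90],[-130,15,-20,-8,0,0,100],[-150,30,-40,-16,0,0,100],[-150,57,-73,-25,0,0,100],[-150,57,-73,-33,0,0,100],[-150,57,-73,-41,0,0,100],[-150,57,-73,-49,0,0,100]],
])

```text
clock: 9.4
position: [0.5157, -0.0204, 0.1981]
ee_rot: [-0.727, 1.445, 0.727]
force: [0.2, 0.3, 0.2]
width: 1.0
```

Emit:
send_rows([
  [[0,0,0,-8,0,0,100],[0,0,0,-16,0,0,100],[0,0,0,-18,0,0,100],[0,0,0,-18,0,0,100],[0,0,0,-18,0,0,100],[0,0,0,-18,0,0,100],[0,0,0,-18,0,0,100],[0,0,0,-18,0,0,100]],
])

```text
clock: 10.2
position: [0.5159, -0.0206, 0.1977]
ee_rot: [-0.962, 1.348, 0.962]
force: [0.1, -0.3, -0.2]
width: 0.997
```

```bash
python3 - <<'E'
from h import *
wlook([("tri_mould_mid",.064),("tub_mid",.06)],save="w4",n=3)
move(.44,.0066,.033,71.5)
E
```

```text
tri_mould_mid 0.88 bb [248.  86.  63.  60.] n 2236 863 ztop 0.065 col [156 123  89]
    mean [0.4401 0.0066 0.0639] rect [440.    6.8] [16.3 43.8] 72.8
tub_mid 0.96 bb [358.  28.  86.  76.] n 3632 2993 ztop 0.0619 col [136 134 130]
    mean [0.4293 0.1387 0.0604] rect [429.1 141. ] [56.5 56.5] 21.4
tub_mid 0.84 bb [234.   0.  80.  49.] n 2628 2074 ztop 0.0619 col [162 143  46]
    mean [0.3513 0.0338 0.0603] rect [344.2  37.6] [47.7 58.1] 5.5
tub_mid 0.66 bb [463.  53.  64.  62.] n 3222 2022 ztop 0.0618 col [145 122  46]
    mean [0.4715 0.2511 0.0602] rect [472.2 255.1] [58.5 57. ] 64.3
jaw yaw 71.0 q7 [-0.29  0.29  0.29  1.89 -0.1   0.98  1.28] t 10.35 pos [ 0.5159 -0.0206  0.1977] w 1.001
shift [164.7  80.6   1.1] turn [[array([-0.5, -0. , -0. ]), array([179.5,  -0. ,   0. ])]]
```

View pics/w4.png

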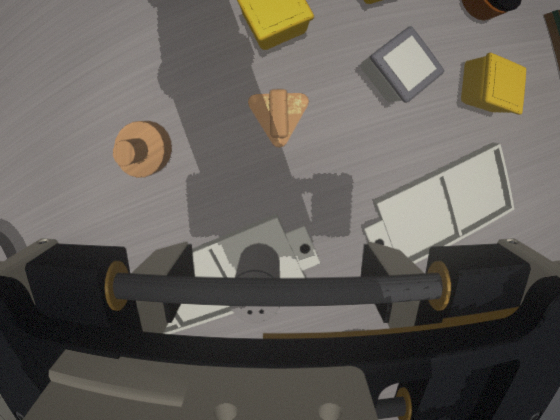

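The mould bar is at (280,113), running vertically between the open jaws. The shaker stands in the tab bay at (258,265).

Emit:
send_rows([
  [[30,45,1,-2,0,0,100],[60,81,1,-2,0,0,100],[80,81,1,-2,0,0,100],[80,81,1,-2,0,0,100],[110,81,1,-2,0,0,100],[140,81,1,-2,0,0,100],[163,81,1,-2,0,0,100],[163,81,1,-2,0,0,100]],
])

```text
clock: 11.15
position: [0.4398, 0.0062, 0.0336]
ee_rot: [-0.988, 1.337, 0.989]
force: [-0.1, -0.1, -0.1]
width: 0.997
```

Emit:
send_rows([
  [[0,0,0,0,0,0,60],[0,0,0,0,0,0,10],[0,0,0,0,0,0,10],[0,0,0,0,0,0,10],[0,0,0,0,0,0,10],[0,0,0,0,0,0,10],[0,0,0,0,0,0,10],[0,0,0,0,0,0,10]],
], grip_force=25)

```text
clock: 11.95
position: [0.4396, 0.0066, 0.0347]
ee_rot: [-0.989, 1.335, 0.989]
force: [0.8, -0.5, -0.0]
width: 0.358
```

```bash
python3 - <<'E'
from h import *
move(.600,-.1605,.17,4.5)
E
```

```text
jaw yaw 73.1 q7 [-0.29  0.43  0.19  2.23 -0.17  0.5   1.31] t 11.95 pos [0.4396 0.0066 0.0347] w 0.358
shift [-135.3 -202.1 -113.1] turn [[array([68.6, -0. , -0. ]), array([-111.4,    0. ,   -0. ])]]
```

Emit:
send_rows([
  [[0,0,0,0,0,0,10],[0,0,0,0,0,0,10],[0,0,0,0,0,0,10],[0,0,0,0,0,0,10],[-20,0,0,0,0,0,10],[-60,0,0,0,0,0,10],[-105,0,0,0,0,0,10],[-135,0,0,0,0,0,10]],
])

```text
clock: 12.75
position: [0.44, 0.0064, 0.1722]
ee_rot: [-0.989, 1.333, 0.987]
force: [0.4, 1.1, -1.3]
width: 0.176
```

```bash
python3 - <<'E'
from h import *
move(.600,-.1605,.17,4.5)
E
```

```text
jaw yaw 73.0 q7 [-0.37  0.19  0.27  2.09 -0.07  0.86  1.22] t 12.75 pos [0.44   0.0064 0.1722] w 0.176
shift [   2.5 -201.7 -112.9] turn [[array([68.5,  0.1,  0.1]), array([-1.115e+02, -1.000e-01,  1.000e-01])]]
```

Emit:
send_rows([
  [[0,-35,-20,8.5,0,0,10],[0,-70,-40,17,0,0,10],[0,-105,-60,25.5,0,0,10],[0,-140,-80,34,0,0,10],[0,-175,-98,42.5,0,0,10],[0,-202,-113,51,0,0,10],[0,-202,-113,59.5,0,0,10],[0,-202,-113,68,0,0,10]],
])

```text
clock: 13.55
position: [0.5999, -0.1615, 0.169]
ee_rot: [-0.064, 1.571, 0.063]
force: [-0.2, -0.4, -1.2]
width: 0.171
```

```bash
python3 - <<'E'
from h import *
im,d=optics.get_image("wrist"); cv2.imwrite("pics/w5.png",im[:,:,::-1])
move(.600,-.1605,.039,4.5)
E
```

```text
jaw yaw 4.2 q7 [-0.22  0.52  0.59  1.69 -0.33  1.03  0.56] t 13.6 pos [ 0.5998 -0.1606  0.1689] w 0.172
shift [1.299e+02 1.000e-01 4.000e-01] turn [[array([-0.3, -0.1, -0. ]), array([ 1.797e+02, -0.000e+00,  1.000e-01])]]
```

View pics/w5.png

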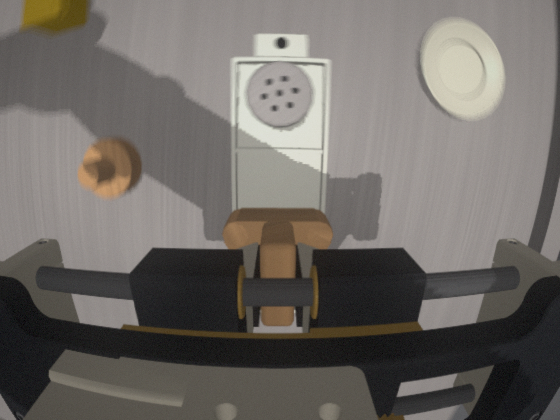

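The tray is straight below, with the shaker centred in its bay at (280,95). The mould is held with its flat side toward the shaker.

Emit:
send_rows([
  [[40,0,0,0,0,0,10],[80,0,0,0,0,0,10],[105,0,0,0,0,0,10],[120,0,0,0,0,0,10],[130,0,0,0,0,0,10],[130,0,0,0,0,0,10],[130,0,0,0,0,0,10],[130,0,0,0,0,0,10]],
])

```text
clock: 14.4
position: [0.6006, -0.1606, 0.0407]
ee_rot: [-0.07, 1.568, 0.069]
force: [0.6, -0.4, -1.8]
width: 0.175
```

Emit:
send_rows([
  [[0,0,0,0,0,0,60],[0,0,0,0,0,0,60],[0,0,0,0,0,0,60],[0,0,0,0,0,0,60],[-40,0,0,0,0,0,60],[-80,0,0,0,0,0,80],[-120,0,0,0,0,0,100],[-160,0,0,0,0,0,100]],
])

```text
clock: 15.2
position: [0.5996, -0.1604, 0.2014]
ee_rot: [-0.069, 1.57, 0.069]
force: [0.8, 0.1, 1.0]
width: 0.814
```

```bash
python3 - <<'E'
from h import *
# tub at .4291,.141 yaw 21.4 ; jaw 21.4
move(.4291,.141,.2,21.4)
move(.4291+.08*np.sin(np.radians(21.4)),.141-.08*np.cos(np.radians(21.4)),.2,21.4)
E
```

```text
jaw yaw 5.0 q7 [-0.23  0.49  0.61  1.65 -0.31  1.09  0.55] t 15.2 pos [ 0.5996 -0.1604  0.2014] w 0.814
shift [   1.4  315.3 -143.4] turn [[array([-16.4,  -0. ,   0. ]), array([163.6,   0. ,   0. ])]]
jaw yaw 5.0 q7 [-0.23  0.49  0.61  1.65 -0.31  1.09  0.55] t 15.2 pos [ 0.5996 -0.1604  0.2014] w 0.814
shift [   1.4  238.5 -120.8] turn [[array([-16.4,  -0. ,   0. ]), array([163.6,   0. ,   0. ])]]
```

Emit:
send_rows([
  [[0,45,-20,-4,0,0,95],[0,90,-41,-8,0,0,95],[0,135,-61,-12,0,0,95],[0,180,-82,-16,0,0,95],[0,225,-102,-16,0,0,95],[0,270,-123,-16,0,0,95],[0,315,-143,-16,0,0,95],[0,315,-143,-16,0,0,95]],
])

```text
clock: 16.0
position: [0.4264, 0.1468, 0.1996]
ee_rot: [-0.294, 1.552, 0.298]
force: [1.0, -0.3, 0.6]
width: 0.95
```

```bash
python3 - <<'E'
from h import *
im,d=optics.get_image("top"); cv2.imwrite("pics/t3.png",cv2.resize(im[150:320,140:400,::-1],None,fx=3,fy=3))
move(.4291,.141,.026,21.4)
E
```

```text
jaw yaw 21.4 q7 [-0.85  0.18  0.47  2.04 -0.1   0.94  0.06] t 16.05 pos [0.4282 0.1438 0.1998] w 0.949
shift [ 1.738e+02 -3.100e+00 -1.000e-01] turn [[array([ 0. ,  0. , -0.1]), array([-1.8e+02,  1.0e-01,  0.0e+00])]]
```

View pics/t3.png

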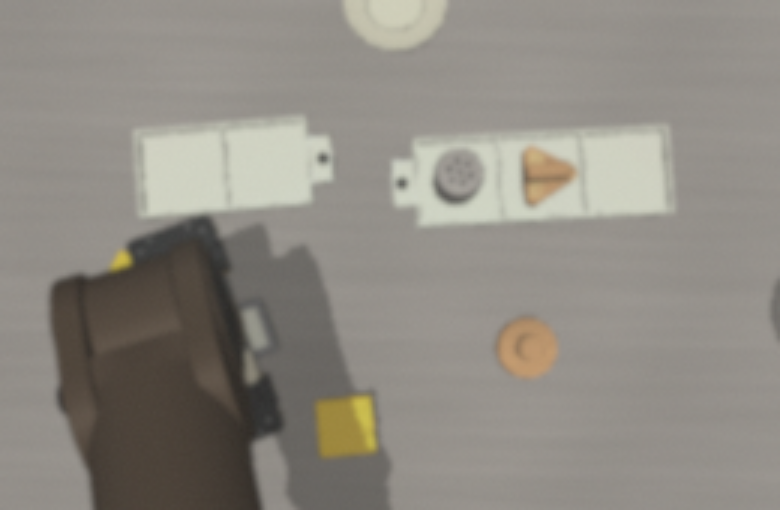

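Top view: the shaker and the triangular mould are in their bays. Next I lower onto the tub.

Emit:
send_rows([
  [[0,-1,0,0,0,0,95],[40,-1,0,0,0,0,95],[80,-1,0,0,0,0,95],[115,-1,0,0,0,0,95],[135,-1,0,0,0,0,95],[155,-1,0,0,0,0,95],[174,-1,0,0,0,0,95],[174,-1,0,0,0,0,95]],
])

```text
clock: 16.85
position: [0.4298, 0.1373, 0.024]
ee_rot: [-0.287, 1.555, 0.284]
force: [1.1, -0.5, 0.7]
width: 0.946
```

```bash
python3 - <<'E'
from h import *
move(.4291,.141,.026,21.4)
E
```

```text
jaw yaw 20.9 q7 [-0.69  0.48  0.35  2.21 -0.33  0.5   0.27] t 16.85 pos [0.4298 0.1373 0.024 ] w 0.946
shift [-2.   3.7  0.6] turn [[array([-0.5, -0.2,  0.1]), array([1.795e+02, 1.000e-01, 3.000e-01])]]
```

Emit:
send_rows([
  [[0,0,0,0,0,0,50],[0,0,0,0,0,0,50],[0,0,0,0,0,0,50],[0,0,0,0,0,0,50],[0,0,0,0,0,0,50],[0,0,0,0,0,0,50],[0,0,0,0,0,0,50],[0,0,0,0,0,0,50]],
], grip_force=25)

```text
clock: 17.65
position: [0.4304, 0.1401, 0.0263]
ee_rot: [-0.288, 1.551, 0.289]
force: [-0.7, 0.8, 6.9]
width: 0.606
```

```bash
python3 - <<'E'
from h import *
a=np.radians(4.5); c=np.array([.600,-.1605])-.088*np.array([-np.sin(a),np.cos(a)]); print(c)
move(c[0],c[1],.175,4.5)
E
```

```text
[ 0.6069044  -0.24822873]
jaw yaw 21.1 q7 [-0.7   0.47  0.35  2.21 -0.33  0.5   0.27] t 17.65 pos [0.4304 0.1401 0.0263] w 0.606
shift [-148.8 -425.7   25.2] turn [[array([16.6,  0.1, -0. ]), array([-1.634e+02,  0.000e+00,  1.000e-01])]]
```

Emit:
send_rows([
  [[-40,0,0,0,0,0,50],[-85,0,0,0,0,0,50],[-130,-10,0,0,0,0,50],[-149,-50,3,2,0,0,50],[-149,-95,6,4,0,0,50],[-149,-140,8,6,0,0,50],[-149,-185,11,8,0,0,50],[-149,-230,14,10,0,0,50]],
])

```text
clock: 18.45
position: [0.5261, -0.0712, 0.1749]
ee_rot: [-0.151, 1.565, 0.151]
force: [1.2, 0.2, -2.1]
width: 0.611
```

```bash
python3 - <<'E'
from h import *
move(.6069,-.2482,.175,4.5)
E
```

```text
jaw yaw 11.0 q7 [-0.42  0.37  0.6   1.91 -0.26  0.94  0.5 ] t 18.45 pos [ 0.5261 -0.0712  0.1749] w 0.611
shift [  -0.2 -189.2   45.5] turn [[array([ 6.5,  0. , -0. ]), array([-173.5,    0. ,    0. ])]]
```

Emit:
send_rows([
  [[0,-45,11,2,0,0,50],[0,-90,22,4,0,0,50],[0,-130,33,6,0,0,50],[0,-165,42,6.5,0,0,50],[0,-189,45,6.5,0,0,50],[0,-189,45,6.5,0,0,50],[0,-189,45,6.5,0,0,50],[0,-189,45,6.5,0,0,50]],
])

```text
clock: 19.25
position: [0.606, -0.2451, 0.1744]
ee_rot: [-0.062, 1.57, 0.064]
force: [-0.3, -0.1, -2.1]
width: 0.611
```

```bash
python3 - <<'E'
from h import *
im,d=optics.get_image("wrist"); cv2.imwrite("pics/w6.png",im[:,:,::-1])
move(.6069,-.2482,.0308,4.5)
E
```

```text
jaw yaw 4.7 q7 [-0.09  0.58  0.61  1.6  -0.36  1.09  0.7 ] t 19.3 pos [ 0.6061 -0.2449  0.1746] w 0.607
shift [143.8  -3.5   0.6] turn [[array([ 0.2, -0. , -0.1]), array([-1.798e+02,  1.000e-01, -0.000e+00])]]
```

View pics/w6.png

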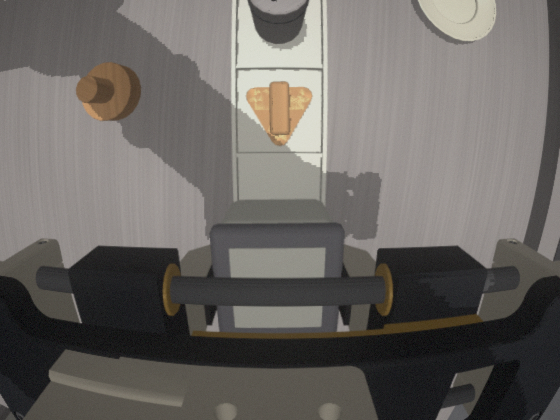

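The tub is aligned over the end bay, and the triangular mould sits centred in the middle bay at (280,110).

Emit:
send_rows([
  [[0,-3,0,0,0,0,50],[40,-3,0,0,0,0,50],[80,-3,0,0,0,0,50],[110,-3,0,0,0,0,50],[128,-3,0,0,0,0,50],[143,-3,0,0,0,0,50],[143,-3,0,0,0,0,50],[143,-3,0,0,0,0,50]],
])

```text
clock: 20.1
position: [0.6067, -0.2496, 0.0322]
ee_rot: [-0.063, 1.569, 0.062]
force: [-0.1, 0.3, -0.2]
width: 0.605
```

Emit:
send_rows([
  [[0,0,0,0,0,0,90],[0,0,0,0,0,0,90],[0,0,0,0,0,0,90],[0,0,0,0,0,0,90],[-20,0,0,0,0,0,90],[-60,0,0,0,0,0,90],[-105,0,0,0,0,0,90],[-150,0,0,0,0,0,90]],
])

```text
clock: 20.9
position: [0.606, -0.2496, 0.1833]
ee_rot: [-0.062, 1.57, 0.062]
force: [-0.3, 0.1, 0.7]
width: 0.898
```

```bash
python3 - <<'E'
from h import *
move(.50,-.22,.2,-15)
E
```

```text
jaw yaw 4.5 q7 [-0.08  0.57  0.62  1.58 -0.36  1.1   0.71] t 20.9 pos [ 0.606  -0.2496  0.1833] w 0.898
shift [ -16.6   37.9 -103.3] turn [[array([19.5, -0. ,  0. ]), array([-160.5,   -0. ,   -0. ])]]
```

Emit:
send_rows([
  [[-17,8,-40,4.5,0,0,95],[-17,17,-85,4.5,0,0,95],[-17,25,-130,4.5,0,0,95],[-17,33,-174,4.5,0,0,95],[-17,33,-174,4.5,0,0,95],[-17,33,-174,4.5,0,0,95],[-17,33,-174,4.5,0,0,95],[-17,33,-174,4.5,0,0,95]],
])

```text
clock: 21.7
position: [0.4316, -0.2307, 0.1988]
ee_rot: [-0.002, 1.57, 0.001]
force: [-0.2, 0.6, 0.7]
width: 0.948
```

```bash
python3 - <<'E'
from h import *
optics.get_image("wrist")
wlook([("round_mould_mid",.064),("round_mould_mid",.028),("tray_three",.018)],save="w7",n=2)
move(.4215,-.1445,.034,0)
E
```

```text
round_mould_mid 0.71 bb [238.  82.  62.  60.] n 2842 628 ztop 0.0648 col [175 135  97]
    mean [ 0.4212 -0.1463  0.0642] rect [ 421.4 -146.3] [24.5 25. ] 89.1
round_mould_mid 0.71 bb [238.  82.  62.  60.] n 2842 2211 ztop 0.0648 col [175 135  97]
    mean [ 0.4214 -0.1467  0.0282] rect [ 420.6 -146. ] [59.1 60.1] 27.0
tray_three 0.76 bb [379.   0.  88. 246.] n 10020 3232 ztop 0.0188 col [172 170 160]
    mean [ 0.5869 -0.1285  0.017 ] rect [ 599.1 -150.2] [ 93.8 288.3] 4.8
jaw yaw 0.1 q7 [-0.19  0.28  0.72  1.98 -0.22  0.97  0.64] t 21.95 pos [ 0.4306 -0.2307  0.1985] w 0.947
shift [164.5  86.2  -8.9] turn [[array([ 0.1, -0. ,  0. ]), array([-179.9,   -0. ,   -0. ])]]
```

View pics/w7.png

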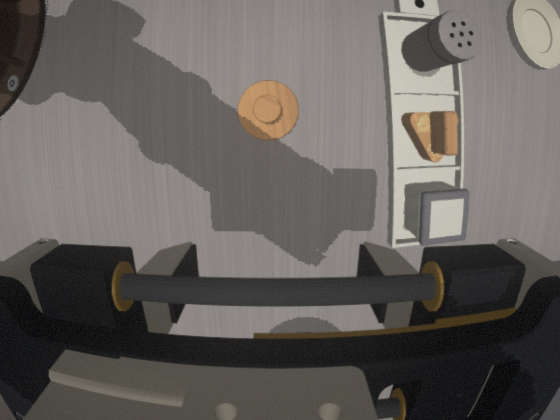

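The kit in tray_three is in place: tub (443,217), triangular mould (430,135), shaker (440,40). The round mould is at (268,109), and I'll grasp its knob.

Emit:
send_rows([
  [[30,45,-5,0,0,0,95],[60,84,-9,0,0,0,80],[80,84,-9,0,0,0,80],[80,84,-9,0,0,0,75],[110,84,-9,0,0,0,75],[140,84,-9,0,0,0,75],[164,84,-9,0,0,0,75],[164,84,-9,0,0,0,75]],
])

```text
clock: 22.75
position: [0.4205, -0.1475, 0.0336]
ee_rot: [0.0, 1.574, -0.001]
force: [-1.1, 1.0, 0.9]
width: 0.747
```

Emit:
send_rows([
  [[0,0,0,0,0,0,20],[0,0,0,0,0,0,20],[0,0,0,0,0,0,20],[0,0,0,0,0,0,20],[0,0,0,0,0,0,20],[0,0,0,0,0,0,20],[0,0,0,0,0,0,20],[0,0,0,0,0,0,20]],
], grip_force=25)

```text
clock: 23.55
position: [0.4215, -0.1465, 0.035]
ee_rot: [-0.001, 1.57, 0.001]
force: [-0.8, 1.5, 5.7]
width: 0.276
```

```bash
python3 - <<'E'
from h import *
move(.6,.13,.17,6)
E
```

```text
jaw yaw 0.1 q7 [-0.18  0.47  0.52  2.23 -0.46  0.54  0.69] t 23.55 pos [ 0.4215 -0.1465  0.035 ] w 0.276
shift [-134.9  276.3  178.8] turn [[array([-5.9,  0. , -0. ]), array([174.1,  -0. ,  -0. ])]]
```

Emit:
send_rows([
  [[-45,0,0,0,0,0,20],[-90,0,0,0,0,0,20],[-130,15,15,0,0,0,20],[-140,45,45,-2,0,0,20],[-140,80,75,-4,0,0,20],[-140,112,108,-6,0,0,20],[-140,145,140,-6,0,0,20],[-140,178,173,-6,0,0,20]],
])

```text
clock: 24.35
position: [0.5947, 0.0331, 0.1743]
ee_rot: [-0.083, 1.57, 0.083]
force: [0.8, -0.9, -2.4]
width: 0.279
```

Emit:
send_rows([
  [[0,28,5,0,0,0,20],[0,28,5,0,0,0,20],[0,28,5,0,0,0,20],[0,28,5,0,0,0,20],[0,28,5,0,0,0,20],[0,28,5,0,0,0,20],[0,28,5,0,0,0,20],[0,28,5,0,0,0,20]],
])

```text
clock: 25.15
position: [0.5961, 0.0597, 0.1749]
ee_rot: [-0.082, 1.569, 0.083]
force: [0.4, -0.3, -1.6]
width: 0.277
```

```bash
python3 - <<'E'
from h import *
s,im,d=wlook([("tray_two",.018),("jar_mid",.062)],save="w8",n=2)
# overlay model
def ov(c,yaw):
    a=np.radians(yaw);ex=np.array([np.cos(a),np.sin(a)]);ey=np.array([-np.sin(a),np.cos(a)])
    return [c+ex*x+ey*y for x,y in ((46,90),(-46,90),(-46,-90),(46,-90))]
print(ov(np.array([599.2,173]),186))
move(.604,.1293,.17,6)
E
```

```text
tray_two 0.81 bb [242.   0. 102. 196.] n 17493 3598 ztop 0.0187 col [202 203 192]
    mean [0.6059 0.1345 0.0176] rect [601.6 160.4] [ 92.8 200.7] 6.4
tray_two 0.41 bb [395. 219.  78.  57.] n 2543 869 ztop 0.0163 col [199 195 177]
    mean [0.7937 0.0298 0.0144] rect [791.4  26.3] [ 52.  107.3] 73.5
[array([562.85955451,  78.68472011]), array([654.35556888,  88.30133873]), array([635.54044549, 267.31527989]), array([544.04443112, 257.69866127])]
jaw yaw 6.0 q7 [-0.61  0.48  0.61  1.74 -0.32  1.02  0.22] t 25.3 pos [0.5961 0.0599 0.1748] w 0.28
shift [ 4.8 68.2 15.1] turn [[array([ 0.,  0., -0.]), array([-180.,    0.,    0.])]]
```

View pics/w8.png

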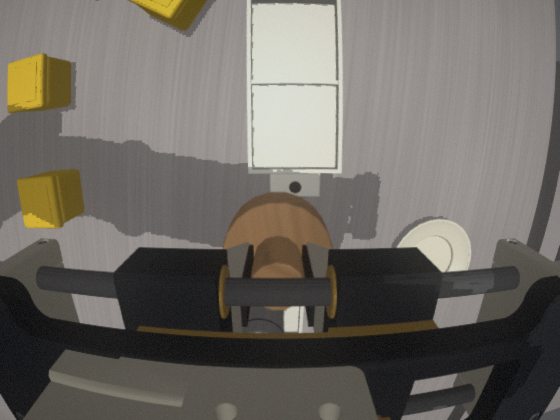

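```bash
python3 - <<'E'
from h import *
s=arm.observe()
print(wpts([249,341,250,340,293,249,341],[172,171,84,83,84,5,5],z=.017,s=s).round(4))
E
```

```text
[[0.5654 0.0803 0.017 ]
 [0.6559 0.0913 0.017 ]
 [0.558  0.1663 0.017 ]
 [0.644  0.1776 0.017 ]
 [0.5989 0.1704 0.017 ]
 [0.548  0.2476 0.017 ]
 [0.6374 0.2593 0.017 ]]
```

The tray_two pose agrees across the views, with its centre at about (600,173.5). The tab is at (295,187), and I'll place the round mould in the bay beside it.

Emit:
send_rows([
  [[0,45,10,0,0,0,20],[0,69,16,0,0,0,20],[20,69,16,0,0,0,20],[60,69,16,0,0,0,20],[95,69,16,0,0,0,20],[120,69,16,0,0,0,20],[135,69,16,0,0,0,20],[135,69,16,0,0,0,20]],
])

```text
clock: 26.1
position: [0.6041, 0.1301, 0.0384]
ee_rot: [-0.083, 1.571, 0.083]
force: [-0.1, -0.1, -1.6]
width: 0.273
```

```bash
python3 - <<'E'
from h import *
move(.605,.1297,.0395,6)
im,d=optics.get_image("scene"); cv2.imwrite("pics/s4.png",cv2.resize(im[120:290,200:450,::-1],None,fx=3,fy=3))
E
```

```text
jaw yaw 6.1 q7 [-0.63  0.67  0.5   1.8  -0.44  0.78  0.2 ] t 26.1 pos [0.6041 0.1301 0.0384] w 0.273
shift [-1.1 -0.5  0.8] turn [[array([ 0.1, -0.1,  0. ]), array([-179.9,   -0. ,   -0.2])]]
```

View pics/s4.png

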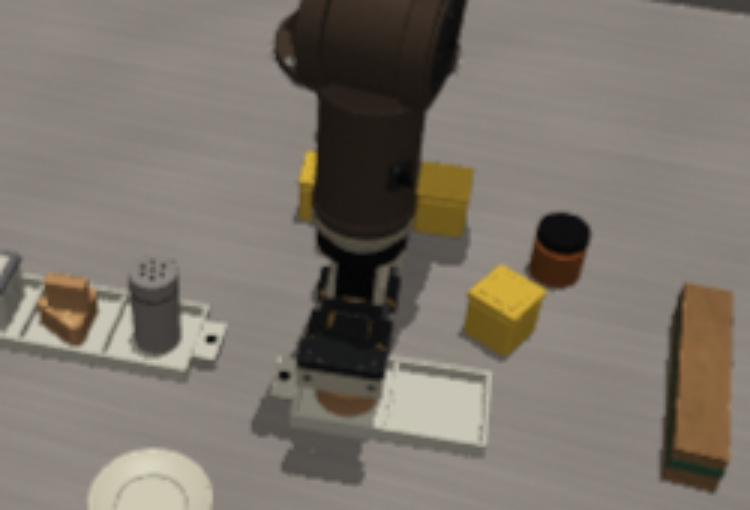

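Emit:
send_rows([
  [[0,0,0,0,0,0,70],[0,0,0,0,0,0,70],[0,0,0,0,0,0,70],[0,0,0,0,0,0,70],[-30,0,0,0,0,0,70],[-70,0,0,0,0,0,80],[-115,0,0,0,0,0,95],[-160,0,0,0,0,0,95]],
])

```text
clock: 26.95
position: [0.6044, 0.1301, 0.2015]
ee_rot: [-0.083, 1.569, 0.083]
force: [-0.5, 0.1, -0.4]
width: 0.905
```

```bash
python3 - <<'E'
from h import *
a=np.radians(45); move(.365+.09*np.sin(a),.2975-.09*np.cos(a),.2,45)
E
```

```text
jaw yaw 6.0 q7 [-0.71  0.49  0.62  1.66 -0.31  1.09  0.1 ] t 26.95 pos [0.6044 0.1301 0.2015] w 0.905
shift [   1.5  121.7 -163.9] turn [[array([-39.,  -0.,   0.]), array([141.,   0.,   0.])]]
```

Emit:
send_rows([
  [[0,25,-33,-7,0,0,100],[0,50,-66,-14,0,0,100],[0,75,-100,-21,0,0,100],[0,100,-135,-28,0,0,100],[0,122,-164,-35,0,0,100],[0,122,-164,-39,0,0,100],[0,122,-164,-39,0,0,100],[0,122,-164,-39,0,0,100]],
])

```text
clock: 27.75
position: [0.4294, 0.2339, 0.2001]
ee_rot: [-0.612, 1.482, 0.612]
force: [0.1, -0.2, -0.8]
width: 0.996
```

```bash
python3 - <<'E'
from h import *
optics.get_image("wrist");optics.get_image("wrist")
wlook([("jar_mid",.062)],save="w9",n=2)
move(.365,.2975,.026,45)
E
```

```text
jar_mid 0.59 bb [252.  73.  53.  57.] n 2599 2587 ztop 0.0634 col [53 51 52]
    mean [0.3644 0.2979 0.0622] rect [364.2 297.6] [51.3 51.1] 15.3
jaw yaw 44.9 q7 [-0.97  0.25  0.45  1.96 -0.13  0.96  0.32] t 27.95 pos [0.4294 0.2337 0.1997] w 1.002
shift [173.7  90.7  -0.6] turn [[array([-0.1, -0. ,  0. ]), array([179.9,   0. ,   0. ])]]
```

View pics/w9.png

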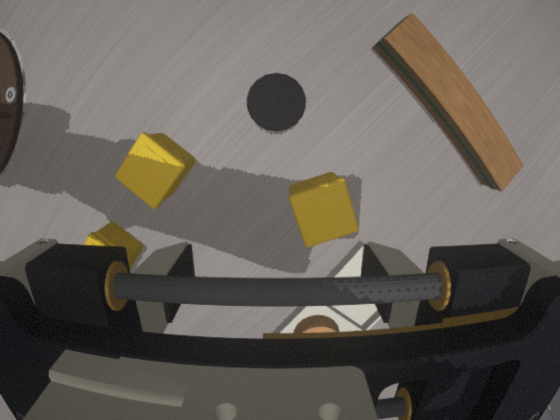

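The jar is at (276,101), clear of the look-alikes and the carton.

Emit:
send_rows([
  [[30,45,-1,0,0,0,100],[60,91,-1,0,0,0,100],[80,91,-1,0,0,0,100],[90,91,-1,0,0,0,100],[120,91,-1,0,0,0,100],[150,91,-1,0,0,0,100],[173,91,-1,0,0,0,100],[173,91,-1,0,0,0,100]],
])

```text
clock: 28.75
position: [0.364, 0.2957, 0.025]
ee_rot: [-0.615, 1.486, 0.611]
force: [-0.1, -0.3, 0.7]
width: 1.0
```

Emit:
send_rows([
  [[0,0,0,0,0,0,45],[0,0,0,0,0,0,45],[0,0,0,0,0,0,45],[0,0,0,0,0,0,45],[0,0,0,0,0,0,45],[0,0,0,0,0,0,45],[0,0,0,0,0,0,45],[0,0,0,0,0,0,45]],
], grip_force=30)

```text
clock: 29.55
position: [0.3638, 0.2982, 0.0272]
ee_rot: [-0.614, 1.481, 0.615]
force: [-2.3, 0.3, 6.7]
width: 0.583
```

```bash
python3 - <<'E'
from h import *
move(.5955,.2172,.17,6)
E
```

```text
jaw yaw 45.1 q7 [-1.03  0.49  0.3   2.17 -0.28  0.52  0.27] t 29.55 pos [0.3638 0.2982 0.0272] w 0.583
shift [-142.8 -221.1  106.4] turn [[array([39.1,  0. , -0. ]), array([-140.9,    0. ,    0. ])]]
```

Emit:
send_rows([
  [[-45,0,0,0,0,0,45],[-90,0,0,0,0,0,45],[-135,0,0,0,0,0,45],[-143,-40,19,8,0,0,45],[-143,-80,38,16,0,0,45],[-143,-120,58,24,0,0,45],[-143,-160,77,32,0,0,45],[-143,-200,96,39,0,0,45]],
])

```text
clock: 30.35
position: [0.5741, 0.224, 0.1695]
ee_rot: [-0.079, 1.57, 0.079]
force: [0.4, 0.4, -2.0]
width: 0.58
```

```bash
python3 - <<'E'
from h import *
move(.5955,.2172,.17,6)
E
```

```text
jaw yaw 5.8 q7 [-0.86  0.52  0.6   1.7  -0.33  1.03 -0.05] t 30.35 pos [0.5741 0.224  0.1695] w 0.58
shift [-0.5 -8.9 20.6] turn [[array([-0.2, -0. , -0. ]), array([ 1.798e+02, -0.000e+00,  1.000e-01])]]
```

Emit:
send_rows([
  [[0,-9,21,0,0,0,45],[0,-9,21,0,0,0,45],[40,-9,21,0,0,0,45],[80,-9,21,0,0,0,45],[105,-9,21,0,0,0,45],[125,-9,21,0,0,0,45],[138,-9,21,0,0,0,45],[138,-9,21,0,0,0,45]],
])

```text
clock: 31.15
position: [0.5933, 0.2182, 0.0306]
ee_rot: [-0.084, 1.572, 0.084]
force: [0.1, 0.2, -1.5]
width: 0.585
```

```bash
python3 - <<'E'
from h import *
im,d=optics.get_image("scene"); cv2.imwrite("pics/s5.png",cv2.resize(im[120:290,200:450,::-1],None,fx=3,fy=3))
move(.5955,.2172,.031,6)
E
```

```text
jaw yaw 6.1 q7 [-0.76  0.7   0.5   1.77 -0.45  0.79  0.07] t 31.2 pos [0.594  0.2182 0.0313] w 0.584
shift [ 0.3 -1.2  1.4] turn [[array([ 0.1, -0.1, -0. ]), array([-1.799e+02,  0.000e+00, -1.000e-01])]]
```

View pics/s5.png

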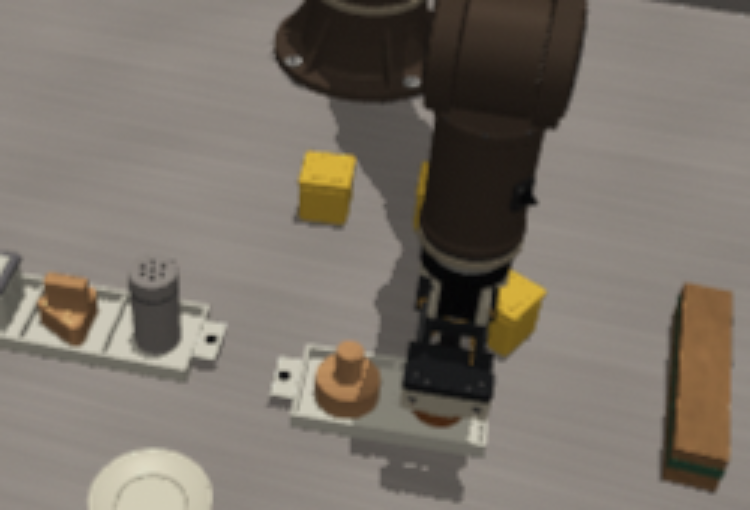

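The round mould is in its bay (crop 348,380), and the jar is in the other bay, still gripped. Next I release it and back away.

Emit:
send_rows([
  [[0,0,0,0,0,0,85],[0,0,0,0,0,0,85],[0,0,0,0,0,0,85],[0,0,0,0,0,0,85],[-10,0,0,0,0,0,85],[-50,0,0,0,0,0,85],[-95,0,0,0,0,0,85],[-140,0,0,0,0,0,85]],
])

```text
clock: 32.0
position: [0.5947, 0.2174, 0.1739]
ee_rot: [-0.083, 1.569, 0.082]
force: [0.5, -0.0, 0.4]
width: 0.852
```

Emit:
send_rows([
  [[-20,25,-40,0,0,0,85],[-40,50,-80,0,0,0,85],[-40,75,-120,0,0,0,85],[-40,100,-160,0,0,0,85],[-40,125,-200,0,0,0,85],[-40,150,-200,0,0,0,85],[-40,170,-200,0,0,0,85],[-40,170,-200,0,0,0,85]],
])

```text
clock: 32.8
position: [0.378, 0.3689, 0.2123]
ee_rot: [-0.084, 1.568, 0.087]
force: [-0.9, -1.2, -0.8]
width: 0.85
```

```bash
python3 m.py; python3 - <<'E'
from h import *
im,d=optics.get_image("scene"); cv2.imwrite("pics/s6.png",cv2.resize(im[120:310,140:450,::-1],None,fx=2.5,fy=2.5))
im,d=optics.get_image("top"); cv2.imwrite("pics/t6.png",cv2.resize(im[130:320,100:450,::-1],None,fx=2.2,fy=2.2))
print(arm.observe())
E
```

```text
top tri_mould_mid 0.56 [313.2, 196.0, 16.5, 20.9] n 250 ztop 0.07 topmean [ 0.5995 -0.1597  0.0671] topmid [ 0.6    -0.1617] col [175 149 117]
top round_mould_mid 0.83 [216.9, 190.4, 23.5, 24.2] n 302 ztop 0.069 topmean [0.6044 0.1301 0.0676] topmid [0.6044 0.1305] col [177 144 109]
top jar_mid 0.85 [189.0, 197.5, 20.9, 18.3] n 322 ztop 0.07 topmean [0.5939 0.2164 0.0654] topmid [0.5948 0.2172] col [80 78 73]
top tub_mid 0.78 [338.9, 198.1, 24.7, 19.7] n 416 ztop 0.068 topmean [ 0.6054 -0.2476  0.0634] topmid [ 0.606  -0.2489] col [160 161 152]
top tub_mid 0.68 [200.3, 285.4, 22.7, 22.6] n 398 ztop 0.064 topmean [0.3198 0.1636 0.0596] topmid [0.3196 0.1638] col [186 171  77]
top tub_mid 0.67 [246.0, 282.5, 20.3, 20.0] n 371 ztop 0.064 topmean [0.3396 0.036  0.0595] topmid [0.3405 0.0366] col [191 178  82]
top tub_mid 0.63 [172.1, 234.4, 27.4, 23.4] n 413 ztop 0.065 topmean [0.472  0.2543 0.0598] topmid [0.4705 0.2538] col [185 169  77]
top tray_three 0.57 [265.6, 190.5, 101.6, 39.2] n 2025 ztop 0.023 topmean [ 0.5971 -0.1357  0.0219] topmid [ 0.6015 -0.1506] col [185 186 173]
top tra
[... 1604 characters left out ...]
topmid [0.6021 0.1632] col [156 152 139]
{'clock': 33.7, 'joints': array([-1.34204723,  0.31406486,  0.61268687,  1.87010484, -0.20984099,
        1.02165727, -0.5363198 ]), 'dq': array([ 0.00039086, -0.00051621,  0.00067097, -0.00010365,  0.00010964,
       -0.00181349, -0.00048359]), 'joint_efforts': array([ 2.62525311e-02, -4.78400052e+01,  6.28564462e+00, -2.90288776e+01,
       -6.00500917e-02, -7.53763074e-03,  2.83069339e-04]), 'position': array([0.37804889, 0.36577721, 0.21174052]), 'ee_rot': array([-0.08300046,  1.56919897,  0.08305391]), 'force': array([-0.07882438, -1.12788939,  0.18013612]), 'ft_torque': array([-0.10723516,  0.03425942,  0.0485102 ]), 'width': 0.8499640515619984}
```

View pics/s6.png

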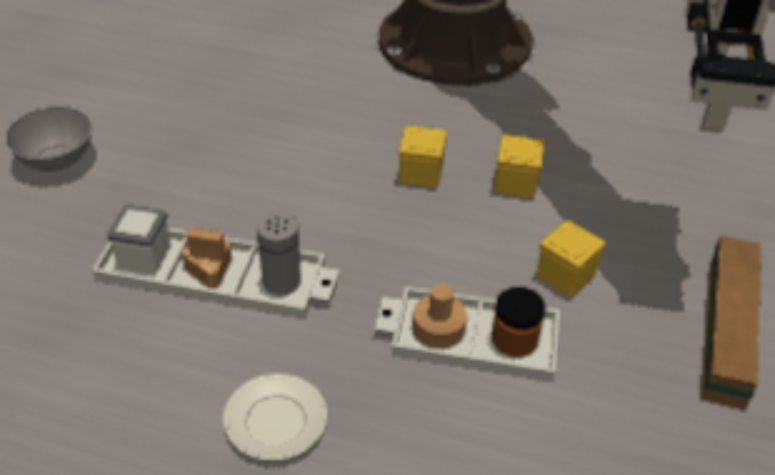

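View pics/t6.png

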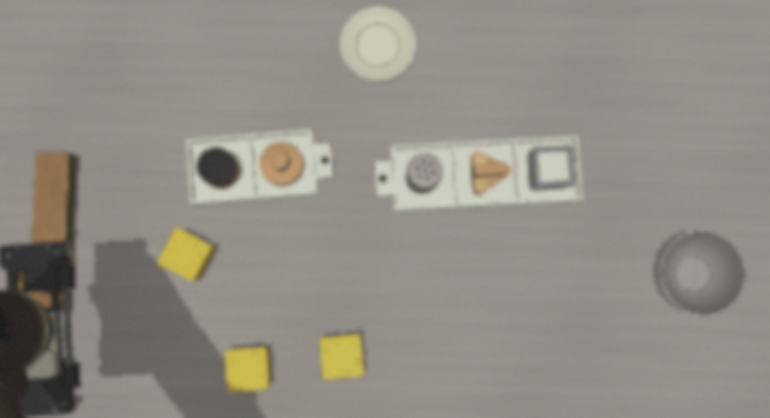

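Both pictures show all five things upright in their bays. Their top heights match the nominal heights plus the 4 mm floor, and the bystanders and yellow tubs haven't moved. I'm handing in.

```bash
python3 -c "
from cell import arm
print(arm.sign_off())"
```

```text
the job is handed in; nothing more can be done
None
```

Both rice-ball kits are made up and the job is handed in, at about 34 s on the robot's clock.

- **Long tray:** the shaker is in the bay beside the tab, the triangular mould in the middle, and the square tub at the other end.
- **Short tray:** the round mould is in the bay beside the tab and the jar in the other.

**Last checks:** with the arm clear, the scene picture showed all five things upright and let go in the right bays. The measured heights of their tops matched their own height plus the 4 mm floor, to about 2 mm. The carton, saucer and bowl looked undisturbed, and the three yellow look-alikes measured where they started, to about 1–2 mm.

**Disagreements:** the top and scene cameras differed by up to about 5 mm on positions, so I used the wrist camera for each grasp. In the last check the detector missed the shaker in the top image. It did find it in the scene image, and the top picture shows it in its bay.

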